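# Put the cutter away in its slide case

## Task

Put the snap-blade cutter away: lay it lengthwise and flat in the open wooden tray (lay it, do not drop it), then slide the loaded tray into the wooden case in front of it until it is fully home, its near end flush with the mouth of the case. Leave the masking-tape roll and the marker where they are.

Things in the scene. Friction and masses are not known exactly. Their poses are not given: they have to be found in the camera images.
- case: Fixed light-wood slide case on a plywood board. Origin: centre of the case's mouth, at bench height; +x points level into the case (the way the tray is slid), z up. Board 6 mm thick, 140 mm wide, x = -265 to +190 mm; the tray slides on it. Inside 90 mm wide, 28.5 mm high above the board, 178 mm deep to a solid end wall; outside 102 mm wide, lid top 40.5 mm above the bench.
- guides (a point): Point on the case's centre line, on the board (6 mm up), at x = -75 mm of the case: the outer end of two guide fences, 18 mm high above the board, that run from here (128 mm apart) to the mouth (90 mm apart) and steer a tray that is pushed in a little askew. A tray pushed well off its middle can wedge; it then frees when backed off and pushed on the lagging side. Axes as the case.
- tray: Loose open wooden tray, 178 mm long (x), 86 wide (y), 26 high, about 0.2 kg; walls 5, floor 4, inside 168 x 76 x 22 mm. Origin: centre of its underside; +x end towards the case. It stands on the board, far end 45 to 70 mm short of the mouth, up to 7 mm off centre and 0.07 rad askew. Waxed, slides with under 2 N. Fully home its origin is at x = 89 mm of the case, far end against the end wall, near end flush.
- cutter_center (a point): Centre of the snap-blade cutter, a slim yellow plastic knife 156 mm long (its y), 23 mm wide (its x) and 15 mm high, blade fully retracted, lying flat on the bench to one side of the tray or the other (this point is 7.5 mm above what it lies on); z up. It may lie either way round in the tray. Grasp it from above across its width.
- masking_center (a point): Centre of a roll of masking tape lying flat, 92 mm across, 25 mm high, beside the tray on the side where the cutter is not. To be left alone.
- marker_center (a point): Centre of a thick white marker pen lying on the bench to the left of the case, 135 mm long (its y), 17 mm thick. To be left alone.

How it is judged:
By the outcome, as a careful person would: the job done as asked, in the order asked, and still so for the second after the job is handed in, with the robot touching nothing.
It also fails if it takes over 58 s, if anything falls off the work surface, if the arm or the gripper's body presses on something with over 40 N, if the wrist force passes 120 N, or if a joint passes its speed limit or range.

## Robot

A 7-joint arm with a two-finger parallel gripper is mounted at the origin on the work surface; the furniture and walls round the work are solid. World frame = base frame: x ahead of the robot, y to its left, z up, the work surface at z = 0. Lengths are in m, angles in rad, forces in N, time in s.
With the tool pointing down it reaches from about 0.425 to 1.025 m from the base axis. Payload 9.4 kg.
Tool frame: the origin (TCP) lies on the centre line of the jaws, within the pads' length; the fingertips stand 14 mm ahead of it and the grasp point (between the pads) lies 5 mm behind it; z points along the fingers, y is the line along which they close (so a half turn about z gives the same grasp; the last joint's range is limited). The gripper opens to 93 mm and grips with 3 to 60 N. Pads are 15 mm wide; open, the fingers measure 128 mm over their backs; the gripper's body (75 mm by 188 mm) begins 65 mm behind the grasp point.
Start: joints at [-1.178, 0.599, -0.003, 1.599, 0.002, 0.943, -0.08], TCP at [0.328, 0.646, 0.233] pointing down, gripper open.
Joint ranges: [-2.57, 2.57], [-0.35, 1.97], [-1.29, 1.29], [0.11, 2.56], [-1.05, 4.19], [0.11, 1.86], [-2.63, 2.63]. Speed limits (rad/s): [2.22, 2.22, 3.01, 3.01, 3.14, 3.14, 3.14].

## Interface

Orientations are given as a unit quaternion [w, x, y, z].
In Python, from workcell import arm gives the robot as it stands. The module is installed in compiled form; this text tells all that it offers.
- The arm moves only by the tool step_arm, never from a script. Its argument "rows" is a list of rows, each a list of 4 numbers: the shift along the world's x, y, z in mm, then the turn about the world's z in degrees. A call has 1 to 20 rows; each row is the pose to reach, as a shift and turn from the pose commanded when the call began; what a row does not reach only later rows make up. A row lasts 1/8 s, in which the tool goes at most 62.5 mm and 10.7 degrees, less where a joint would pass 70% of its speed; a pose out of reach is approached as far as the arm can. A call with a gripper value outside its range is refused whole. "fingers" is the finger opening in mm, from 0 to 93, set as the call begins (left out, the last holds). The fingers move at their own pace and stop on an object; "force" is the grip in N (left out, the last holds). Time passes only in rows, so rows that repeat a pose let the fingers close. It gives the time, the measured TCP pose, the force, the opening and the grip force at its end, in the units of the state.
- arm.read_state(): the state, without advancing time (a new reading comes with each control period).
- arm.camera(name): name is "scene" or "top" or "wrist"; returns a dict with "pixels" (400x640x3 uint8, blue, green, red), "intrinsics" (3x3 intrinsics, pixels), "camera_from_world" (4x4, takes a point from world to camera coordinates). Camera axes: x right, y down, z forward; pixel columns grow to the right and rows downward; lengths in m; the calibration is good to about 2 mm. A picture is of the moment at which its call begins. There is no depth.
- arm.close_job(): hands the job in; it is judged then, once.
Trained networks look in the newest picture that a camera, given by its name, has taken for a name from the list of things; names that differ only in an ending like _2 or _b are one class to them, and where a whole thing is asked for, a point or a joint stands for the part that bears it (a point fixed in the world has none). Each returns a list of dicts, best first, with "score" (0 to 1); they miss things now and then, are a little off and sometimes report something else, mostly with a low value. They report only what shows in the picture. A call takes as long as a camera call.
- arm.outline_of(target, camera): "mask" (400x640 bool, what is visible of it) and "box" ([left, top, width, height] in pixels, round what is visible of it).
- arm.spot_point(target, camera): "pixel" ([row, column] in pixels: a listed point, or the origin of a listed thing).
The state is a dict: "t": time; "joints": joint angles; "joint_velocities": joint speeds; "tau": joint torques, N m; "tcp_pos": TCP position; "tool_rot": TCP orientation; "contact_force": force on the tool from outside, world axes, zero at the start; "ft_torque": the same for the moment, N m; "finger_gap": opening from 0.0 (shut) to 1.0 (fully open); "grip_force": force on a finger pad.
Only numpy, scipy, OpenCV 4.12 (cv2) and the standard library are available. Lean on these libraries where they do the work, as an engineer would, in place of code of your own. Each camera call takes 0.05 s, during which the arm holds its last target. There are 200 camera calls.

## Working session

There is one attempt and no reset: what is moved stays moved. The work goes in short steps, Python scripts to look and compute and a tool call to move; the robot and the scene stay as the last step left them, time stands still between calls to the robot, and variables do not carry over. Pictures are saved under pics/ and viewed, at most 12 in all, crops included, and the job is handed in when it is done.

Besides the shell and the picture viewer there is one more tool, called after "Call:" by a JSON object that holds its "op" and its "data". step_arm: Moves the arm, as the interface text tells. Its arguments: {"type":"object","properties":{"rows":{"type":"array"},"fingers":{"type":"number"},"force":{"type":"number"}},"required":["rows"]}

```bash
mkdir -p pics; cat > h.py <<'E'
import numpy as np, cv2
from workcell import arm
def ray(c,px,z):
    K=c["intrinsics"];T=c["camera_from_world"];R=T[:3,:3];t=T[:3,3]
    px=np.atleast_2d(px).astype(float)
    d=np.c_[(px[:,0]-K[0,2])/K[0,0],(px[:,1]-K[1,2])/K[1,1],np.ones(len(px))]@R
    o=-R.T@t
    return o+d*((z-o[2])/d[:,2])[:,None]   # px = (col,row)
def proj(c,P):
    T=c["camera_from_world"];P=np.atleast_2d(P)@T[:3,:3].T+T[:3,3]
    p=P@c["intrinsics"].T;return p[:,:2]/p[:,2:]
E
python3 - <<'E'
from h import *
np.set_printoptions(precision=4,suppress=True)
s=arm.read_state();print(s["t"],s["tcp_pos"],s["tool_rot"],s["contact_force"])
for n in("top","scene"):
    c=arm.camera(n);cv2.imwrite(f"pics/{n}0.png",c["pixels"])
    R=c["camera_from_world"];print(n,-R[:3,:3].T@R[:3,3])
    for t,z in(("case",0),("guides",.006),("tray",.006),("cutter_center",.0075),("masking_center",.0125),("marker_center",.0085)):
        for d in arm.spot_point(t,n)[:2]:
            p=d["pixel"];print(t,round(d["score"],2),np.round(p),ray(c,[p[1],p[0]],z)[0])
    for t,z in(("tray",.032),("cutter_center",.015),("case",.0405)):
        for d in arm.outline_of(t,n)[:1]:
            m=d["mask"].astype(np.uint8)
            cs=max(cv2.findContours(m,0,2)[0],key=cv2.contourArea)
            w=ray(c,cs[:,0,:],z)[:,:2].astype(np.float32)
            print(t,"outline",round(d["score"],2),d["box"],cv2.minAreaRect(w*1000))
E
```

```text
0.0 [0.328  0.646  0.2317] [-0.0001  0.2327  0.9725 -0.0008] [-0.05   -0.4121 -0.0897]
top [0.4989 0.3564 0.9581]
case 0.66 [197. 328.] [0.5658 0.3614 0.    ]
guides 0.73 [215. 352.] [0.5249 0.308  0.006 ]
tray 0.96 [239. 380.] [0.4703 0.2433 0.006 ]
cutter_center 0.93 [174. 392.] [0.6213 0.2146 0.0075]
cutter_center 0.67 [217. 353.] [0.521  0.3051 0.0075]
masking_center 0.64 [291. 348.] [0.353  0.3164 0.0125]
marker_center 0.9 [206. 266.] [0.5443 0.5053 0.0085]
tray outline 0.59 [339.1, 199.3, 86.2, 73.9] ((480.9539794921875, 242.77992248535156), (181.65615844726562, 88.73444366455078), 54.12861251831055)
cutter_center outline 0.84 [362.2, 155.5, 62.7, 37.8] ((622.5869750976562, 211.35177612304688), (152.96617126464844, 26.734601974487305), 63.441795349121094)
case outline 0.93 [247.0, 124.9, 179.0, 167.1] ((545.018798828125, 332.99188232421875), (439.63372802734375, 137.85467529296875), 50.99639892578125)
scene [-0.2843  0.8496  0.5825]
case 0.6 [216. 316.] [0.5657 0.3541 0.    ]
guides 0.87 [220. 350.] [0.5084 0.3032 0.006 ]
tray 0.61 [217. 380.] [0.4845 0.238  0.006 ]
tray 0.44 [254. 392.] [0.3572 0.3038 0.006 ]
cutter_center 0.41 [214. 382.] [0.4914 0.2288 0.0075]
masking_center 0.78 [254. 389.] [0.3521 0.3142 0.0125]
masking_center 0.65 [237. 257.] [0.5391 0.5111 0.0125]
marker_center 0.69 [238. 256.] [0.5407 0.5127 0.0085]
tray outline 0.97 [342.6, 194.5, 81.8, 38.4] ((463.75811767578125, 250.12905883789062), (174.49896240234375, 126.13590240478516), 54.68657684326172)
cutter_center outline 0.61 [326.2, 186.0, 62.3, 8.3] ((611.1774291992188, 218.46591186523438), (147.85430908203125, 46.965232849121094), 60.02074432373047)
case outline 0.94 [223.9, 185.6, 213.2, 56.9] ((513.9520874023438, 354.1805419921875), (441.9721984863281, 182.0298309326172), 50.84090042114258)
```

View pics/top0.png

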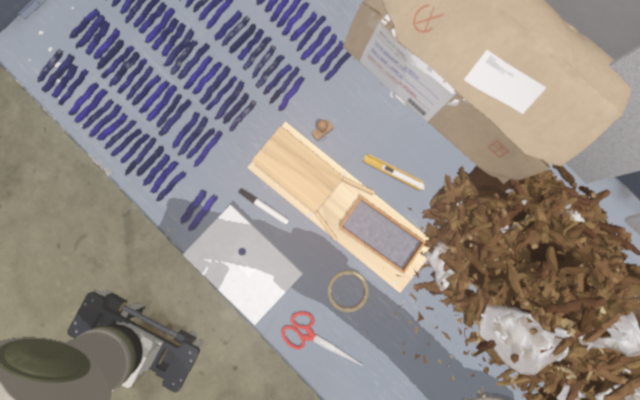

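View pics/scene0.png

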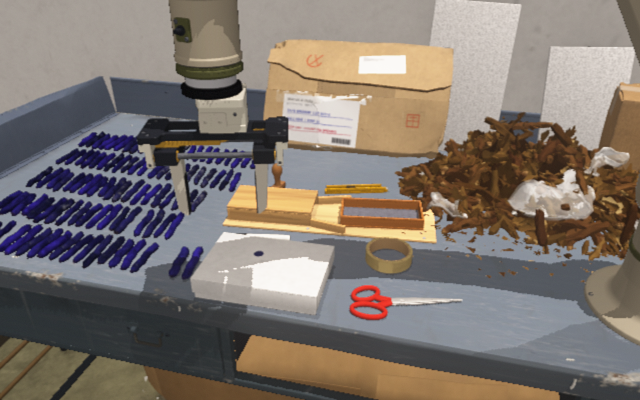

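The top view shows the case mouth near (328,197), the tray at (380,237), the cutter at (393,172), the tape roll at (348,291) and the marker at (266,206). The measurements agree: the tray is 155 mm short of the mouth, the case heads about 51°, and the cutter lies at about 63°. I'll move above the cutter, with the jaws across it.

Call:
{"op": "step_arm", "data": {"rows": [[30,-43,0,-9],[62,-91,0,-18],[93,-137,0,-28],[125,-184,0,-38],[160,-235,0,-48],[195,-287,0,-58],[230,-338,0,-68],[262,-385,0,-79],[293,-431,-30,-90],[293,-431,-30,-90],[293,-431,-30,-90],[293,-431,-30,-90]], "fingers": 70}}

```text
t: 2.5
tcp_pos: [0.6207, 0.2173, 0.2031]
tool_rot: [-0.0, 0.851, 0.525, 0.0]
contact_force: [0.2, 0.6, 1.1]
finger_gap: 0.75
grip_force: 0.0
```

```bash
python3 - <<'E'
from h import *
np.set_printoptions(precision=4,suppress=True)
s=arm.read_state();print(s["t"],s["tcp_pos"],s["tool_rot"],s["joints"],s["contact_force"])
for n in("wrist","top"):
    c=arm.camera(n);cv2.imwrite(f"pics/{n}1.png",c["pixels"])
    for t,z in(("case",0),("guides",.006),("tray",.006),("cutter_center",.0075)):
        for d in arm.spot_point(t,n)[:2]:
            p=d["pixel"];print(n,t,round(d["score"],2),np.round(p),ray(c,[p[1],p[0]],z)[0])
    for t,z in(("tray",.032),("cutter_center",.010)):
        for d in arm.outline_of(t,n)[:1]:
            m=d["mask"].astype(np.uint8)
            cs=max(cv2.findContours(m,0,2)[0],key=cv2.contourArea)
            w=ray(c,cs[:,0,:],z)[:,:2].astype(np.float32)
            print(n,t,"outline",round(d["score"],2),d["box"],cv2.minAreaRect(w*1000))
E
```

```text
2.5 [0.6207 0.2173 0.2031] [-0.0004  0.8514  0.5246  0.0003] [-0.6903  0.5789  0.4158  1.8093 -0.3093  0.8171 -0.5875] [0.2002 0.5604 1.1394]
wrist case 0.76 [ 77. 210.] [0.5704 0.3582 0.    ]
wrist tray 0.96 [220. 196.] [0.4831 0.2394 0.006 ]
wrist cutter_center 0.59 [187. 330.] [0.6277 0.2073 0.0075]
wrist cutter_center 0.15 [220. 197.] [0.4847 0.239  0.0075]
wrist tray outline 0.58 [142.2, 130.5, 101.6, 145.6] ((494.2292175292969, 252.8248291015625), (149.27871704101562, 91.82573699951172), 54.0513801574707)
wrist cutter_center outline 0.69 [318.6, 113.8, 18.0, 144.3] ((625.1697387695312, 208.74127197265625), (152.8899383544922, 21.60372543334961), 63.45578384399414)
top guides 0.77 [215. 353.] [0.5249 0.3039 0.006 ]
top tray 0.59 [239. 380.] [0.4712 0.2419 0.006 ]
top cutter_center 0.66 [172. 392.] [0.6246 0.216  0.0075]
top tray outline 0.84 [339.2, 200.2, 84.5, 75.9] ((481.3092041015625, 242.5329132080078), (177.90475463867188, 87.23332214355469), 55.52817916870117)
top cutter_center outline 0.65 [362.2, 155.2, 23.8, 16.1] ((646.7568969726562, 257.73394775390625), (48.398616790771484, 22.81787872314453), 63.44601058959961)
```

View pics/wrist1.png

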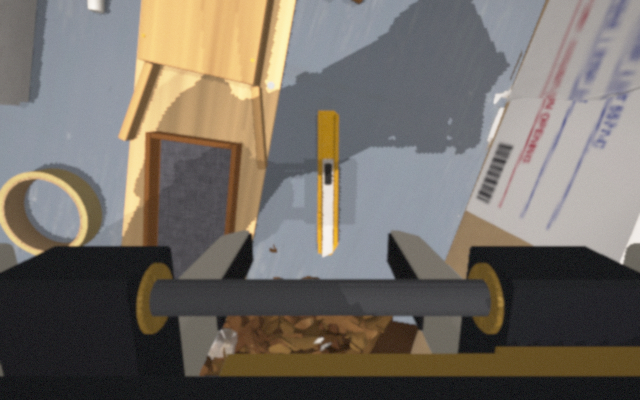

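The wrist view shows the cutter upright at column 327, rows 112–256, with the tray at (196,195) and the pile clear below it. The best estimate for the cutter is (0.6245, 0.210) at 63.4°, and its measured size fits. I'll descend and grasp.

Call:
{"op": "step_arm", "data": {"rows": [[4,-7,-45,0],[4,-7,-95,0],[4,-7,-140,0],[4,-7,-165,0],[4,-7,-178,0],[4,-7,-186,0],[4,-7,-186,0],[4,-7,-186,0]], "fingers": 48}}

```text
t: 4.2
tcp_pos: [0.6258, 0.2087, 0.0176]
tool_rot: [0.0, 0.852, 0.523, 0.001]
contact_force: [0.7, 0.0, 0.8]
finger_gap: 0.516
grip_force: 0.0
```

Call:
{"op": "step_arm", "data": {"rows": [[0,0,0,0],[0,0,0,0],[0,0,0,0],[0,0,0,0],[0,0,0,0],[0,0,0,0]], "fingers": 10, "force": 25}}

```text
t: 4.95
tcp_pos: [0.6253, 0.2085, 0.0168]
tool_rot: [-0.0, 0.852, 0.523, 0.0]
contact_force: [-0.3, 0.3, 3.1]
finger_gap: 0.238
grip_force: 25.0
```

Call:
{"op": "step_arm", "data": {"rows": [[0,0,20,0],[0,0,60,0],[0,0,110,0],[0,0,150,0],[0,0,150,0],[0,0,150,0],[0,0,150,0]]}}

```text
t: 5.82
tcp_pos: [0.6244, 0.2083, 0.1655]
tool_rot: [-0.0, 0.852, 0.523, -0.001]
contact_force: [-0.2, -0.0, -1.9]
finger_gap: 0.243
grip_force: 25.0
```

```bash
python3 - <<'E'
from h import *
np.set_printoptions(precision=4,suppress=True)
s=arm.read_state();print(s["t"],s["tcp_pos"],s["tool_rot"],s["contact_force"],s["finger_gap"])
for n in("wrist","top"):
    c=arm.camera(n);cv2.imwrite(f"pics/{n}2.png",c["pixels"])
    for t,z in(("case",0),("guides",.006),("tray",.006)):
        for d in arm.spot_point(t,n)[:1]:
            p=d["pixel"];print(n,t,round(d["score"],2),np.round(p),ray(c,[p[1],p[0]],z)[0])
    for t,z in(("tray",.032),("cutter_center",s["tcp_pos"][2])):
        for d in arm.outline_of(t,n)[:1]:
            m=d["mask"].astype(np.uint8)
            cs=max(cv2.findContours(m,0,2)[0],key=cv2.contourArea)
            q=cv2.minAreaRect(cs); print("px corners",cv2.boxPoints(q).round().tolist())
            w=ray(c,cs[:,0,:],z)[:,:2].astype(np.float32)
            print(n,t,"outline",round(d["score"],2),d["box"],cv2.minAreaRect(w*1000))
    if n=="wrist": im=c["pixels"]
    else: im=np.vstack([cv2.resize(im,(480,300)),cv2.resize(c["pixels"][120:310,230:460],(480,300),interpolation=cv2.INTER_CUBIC)])
cv2.imwrite("pics/both2.png",im)
E
```

```text
5.825 [0.6244 0.2083 0.1655] [-0.0002  0.8522  0.5232 -0.001 ] [-0.2113 -0.0479 -1.8958] 0.24325333639229452
wrist case 0.77 [ 64. 188.] [0.5709 0.3586 0.    ]
wrist tray 0.82 [224. 170.] [0.4805 0.2417 0.006 ]
px corners [[112.0, 126.0], [224.0, 126.0], [224.0, 274.0], [112.0, 274.0]]
wrist tray outline 0.69 [110.7, 123.5, 116.4, 151.4] ((498.59228515625, 257.10113525390625), (137.66595458984375, 92.6628646850586), 54.75248718261719)
px corners [[295.0, 89.0], [343.0, 89.0], [343.0, 278.0], [295.0, 278.0]]
wrist cutter_center outline 0.85 [296.9, 89.4, 46.4, 266.8] ((639.2178344726562, 237.49220275878906), (88.0383529663086, 21.72626495361328), 63.26944351196289)
top case 0.67 [200. 327.] [0.5604 0.3644 0.    ]
top guides 0.76 [217. 350.] [0.52   0.3112 0.006 ]
top tray 0.87 [239. 379.] [0.4701 0.244  0.006 ]
px corners [[337.0, 227.0], [360.0, 196.0], [426.0, 242.0], [403.0, 274.0]]
top tray outline 0.87 [337.6, 199.8, 83.6, 73.4] ((481.1851806640625, 242.44393920898438), (178.26266479492188, 86.8426513671875), 54.94662857055664)
px corners [[368.0, 150.0], [373.0, 139.0], [395.0, 150.0], [389.0, 161.0]]
top cutter_center outline 0.62 [366.6, 141.8, 73.2, 41.4] ((646.5987548828125, 259.1178894042969), (45.64917755126953, 23.475540161132812), 63.61156463623047)
```

View pics/both2.png

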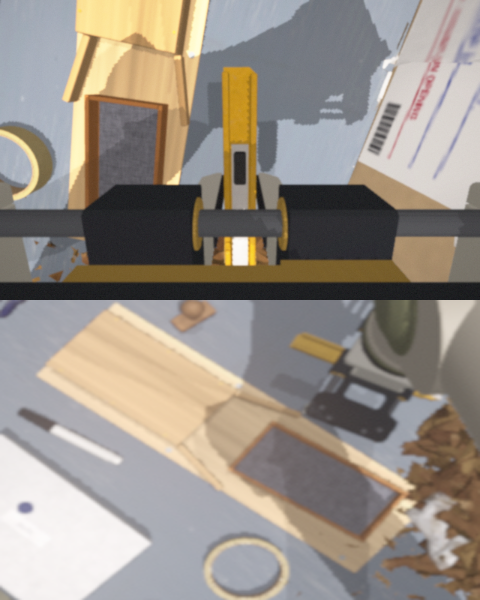

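The cutter is held square: its far end is 77 mm from the TCP and I expected 78. The top outline of the tray measures 178×87 mm, which matches its true size. That puts it at (0.481, 0.2425), 54.8°. I'll carry the cutter above it.

Call:
{"op": "step_arm", "data": {"rows": [[-30,7,0,-2],[-70,17,0,-4],[-110,26,-10,-6],[-135,32,-40,-8.3],[-143,34,-80,-8.3],[-143,34,-95,-8.3],[-143,34,-95,-8.3],[-143,34,-95,-8.3],[-143,34,-95,-8.3]]}}

```text
t: 7.55
tcp_pos: [0.4831, 0.2426, 0.0726]
tool_rot: [-0.0, 0.888, 0.46, 0.001]
contact_force: [-0.3, -0.2, -0.8]
finger_gap: 0.237
grip_force: 25.0
```

```bash
python3 - <<'E'
from h import *
np.set_printoptions(precision=4,suppress=True)
s=arm.read_state();print(s["t"],s["tcp_pos"],s["tool_rot"],s["contact_force"],s["finger_gap"],s["joints"])
tp=s["tcp_pos"];q=s["tool_rot"];a=2*np.arctan2(q[2],q[1]);print(np.degrees(a))
def box(cx,cy,a,L,W,z):
    u=np.array([np.cos(a),np.sin(a)]);v=np.array([-u[1],u[0]])
    return np.array([[*(np.array([cx,cy])+i*L/2*u+j*W/2*v),z] for i,j in((1,1),(1,-1),(-1,-1),(-1,1))])
for n in("wrist","top","scene"):
    c=arm.camera(n);im=cv2.resize(c["pixels"],None,fx=2,fy=2,interpolation=cv2.INTER_CUBIC)
    for P,col in((box(.481,.2425,np.radians(54.8),.178,.086,.032),(255,0,0)),(box(tp[0],tp[1],a,.156,.023,tp[2]-.0018),(0,255,0)),
       (box(.568,.362,np.radians(51),0.001,.102,.0405),(0,0,255)),(box(.568,.362,np.radians(51),0.001,.140,.006),(255,0,255))):
        cv2.polylines(im,[(proj(c,P)*2).round().astype(int)],True,col,1)
    if n=="wrist":cv2.imwrite("pics/w3.png",im[:560,200:940])
    if n=="top":cv2.imwrite("pics/t3.png",im[220:620,440:920])
E
```

```text
7.55 [0.4831 0.2426 0.0726] [-0.      0.888   0.4599  0.0009] [-0.2816 -0.1615 -0.8403] 0.23747575256101652 [-0.7821  0.6458  0.3128  2.1624 -0.4965  0.3992 -0.6818]
54.75526931219849
```

View pics/w3.png

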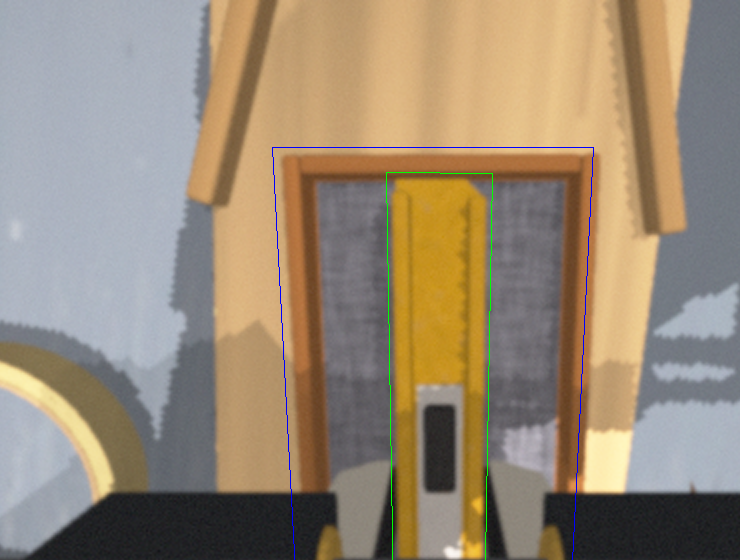

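View pics/t3.png

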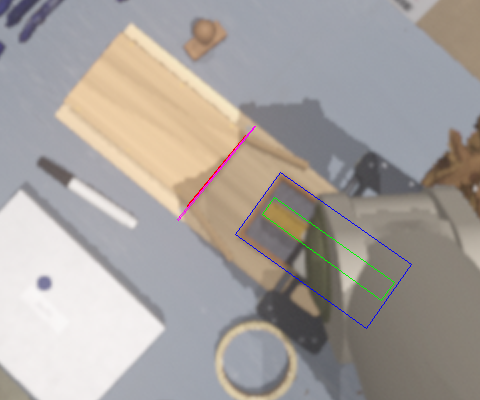

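The cutter (far end at row 178, column 440) sits centred over the tray opening (far wall at row 155). It's about 2 mm too far forward, so I'll shift it back and lower it gently.

Call:
{"op": "step_arm", "data": {"rows": [[-1,-2,-15,0],[-1,-2,-28,0],[-1,-2,-36,0],[-1,-2,-40,0],[-1,-2,-42,0],[-1,-2,-44,0],[-1,-2,-44,0],[-1,-2,-44,0]]}}

```text
t: 8.7
tcp_pos: [0.4813, 0.2405, 0.0278]
tool_rot: [0.0, 0.888, 0.46, 0.0]
contact_force: [-0.6, 0.1, -0.8]
finger_gap: 0.24
grip_force: 25.0
```

Call:
{"op": "step_arm", "data": {"rows": [[0,0,-0.5,0],[0,0,-1,0],[0,0,-1.5,0],[0,0,-1.5,0],[0,0,-1.5,0]]}}

```text
t: 9.32
tcp_pos: [0.4812, 0.2405, 0.0267]
tool_rot: [-0.0, 0.888, 0.46, 0.0]
contact_force: [-1.2, 0.1, 9.1]
finger_gap: 0.24
grip_force: 25.0
```

The cutter is on the tray floor, with a 9 N reaction. I'll release it with a small opening and rise.

Call:
{"op": "step_arm", "data": {"rows": [[0,0,0.5,0],[0,0,1,0],[0,0,1,0],[0,0,1,0],[0,0,1,0],[0,0,1,0]], "fingers": 32}}

```text
t: 10.07
tcp_pos: [0.4812, 0.2404, 0.0271]
tool_rot: [0.0, 0.888, 0.46, -0.0]
contact_force: [1.2, 0.4, 0.3]
finger_gap: 0.346
grip_force: 0.0
```

Call:
{"op": "step_arm", "data": {"rows": [[0,0,10,0],[0,0,35,0],[0,0,80,0],[0,0,130,0],[0,0,160,0],[0,0,160,0],[0,0,160,0]]}}

```text
t: 10.95
tcp_pos: [0.4807, 0.2405, 0.1869]
tool_rot: [-0.0, 0.888, 0.46, -0.0]
contact_force: [-0.0, -0.6, -0.9]
finger_gap: 0.344
grip_force: 0.0
```

```bash
python3 - <<'E'
from h import *
np.set_printoptions(precision=4,suppress=True)
s=arm.read_state();print(s["t"],s["tcp_pos"],s["tool_rot"],s["contact_force"],s["finger_gap"],s["joints"])
for n in("wrist",):
    c=arm.camera(n);cv2.imwrite("pics/w4.png",c["pixels"])
    for t,z in(("case",0),("tray",.006),("cutter_center",.0175)):
        for d in arm.spot_point(t,n)[:1]:
            p=d["pixel"];print(n,t,round(d["score"],2),np.round(p),ray(c,[p[1],p[0]],z)[0])
    for t,z in(("tray",.032),("cutter_center",.025)):
        for d in arm.outline_of(t,n)[:1]:
            cs=max(cv2.findContours(d["mask"].astype(np.uint8),0,2)[0],key=cv2.contourArea)
            w=ray(c,cs[:,0,:],z)[:,:2].astype(np.float32)
            print(n,t,round(d["score"],2),d["box"],cv2.minAreaRect(w*1000))
E
```

```text
10.95 [0.4807 0.2405 0.1869] [-0.0001  0.8878  0.4603 -0.0002] [-0.0025 -0.5747 -0.9335] 0.344331646758979 [-0.9163  0.4778  0.4945  2.0952 -0.3683  0.6522 -0.7864]
wrist case 0.56 [ 26. 326.] [0.5695 0.3556 0.    ]
wrist cutter_center 0.88 [185. 322.] [0.4835 0.2401 0.0175]
wrist tray 0.86 [271.6, 87.5, 99.6, 191.5] ((481.6956787109375, 239.66831970214844), (178.4632568359375, 86.52870178222656), 54.863983154296875)
wrist cutter_center 0.89 [309.4, 103.2, 20.9, 158.9] ((481.8478698730469, 241.9813995361328), (150.3208465576172, 21.401533126831055), 55.318870544433594)
```

View pics/w4.png

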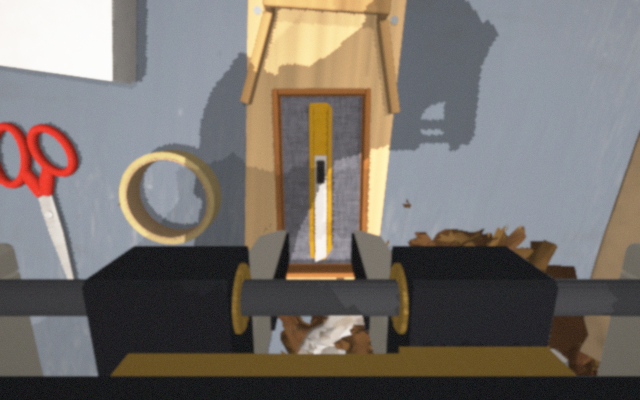

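The cutter lies flat and centred in the tray (columns 309–330, rows 103–262). The tray outline measures 178×86.5 mm at (0.4817, 0.2397), 54.9°. The pile sits close behind the tray, so I'll first grip the tray by its outer sides. Then I'll slide it forward and straighten it before pushing from behind.

Call:
{"op": "step_arm", "data": {"rows": [[-4,-8,0,0],[-7,-14,-40,0],[-7,-14,-85,0],[-7,-14,-115,0],[-7,-14,-130,0],[-7,-14,-136,0],[-7,-14,-140,0],[-7,-14,-143,0],[-7,-14,-145,0]], "fingers": 93}}

```text
t: 12.38
tcp_pos: [0.4744, 0.2267, 0.0425]
tool_rot: [-0.0, 0.888, 0.46, 0.0]
contact_force: [-0.1, 0.1, 0.4]
finger_gap: 0.999
grip_force: 0.0
```

Call:
{"op": "step_arm", "data": {"rows": [[0,0,-3,0],[0,0,-6,0],[0,0,-9,0],[0,0,-11,0],[0,0,-11,0]]}}

```text
t: 13.0
tcp_pos: [0.4741, 0.2264, 0.0309]
tool_rot: [0.0, 0.888, 0.46, -0.0]
contact_force: [0.4, -0.9, 0.4]
finger_gap: 0.996
grip_force: 0.0
```

Call:
{"op": "step_arm", "data": {"rows": [[0,0,0,0],[0,0,0,0],[0,0,0,0],[0,0,0,0]], "fingers": 80, "force": 10}}

```text
t: 13.5
tcp_pos: [0.4741, 0.2264, 0.0311]
tool_rot: [-0.0, 0.888, 0.46, -0.0]
contact_force: [-0.3, -0.1, -0.6]
finger_gap: 0.923
grip_force: 10.0
```

Call:
{"op": "step_arm", "data": {"rows": [[1,2,0,-0.4],[4,6,0,-1],[7,11,0,-1.6],[11,17,0,-2.2],[15,23,0,-2.8],[20,30,0,-3.3],[25,38,0,-3.9],[30,46,0,-3.9],[34,52,0,-3.9],[36,55,0,-3.9],[36,55,0,-3.9],[36,55,0,-3.9]]}}

```text
t: 15.0
tcp_pos: [0.5104, 0.2816, 0.0311]
tool_rot: [-0.0, 0.903, 0.43, 0.0]
contact_force: [0.7, 0.3, 0.4]
finger_gap: 0.923
grip_force: 10.0
```

The tray was gripped (86 mm) and slid freely. I'll release it, rise, step back and check its pose.

Call:
{"op": "step_arm", "data": {"rows": [[0,0,0,0],[0,0,0,0],[0,0,15,0],[0,0,40,0],[-10,-13,80,0],[-25,-32,130,0],[-31,-39,150,0],[-31,-39,150,0],[-31,-39,150,0]], "fingers": 93}}

```text
t: 16.12
tcp_pos: [0.4791, 0.2431, 0.1804]
tool_rot: [-0.0, 0.903, 0.43, -0.0]
contact_force: [0.3, -0.2, -0.2]
finger_gap: 1.0
grip_force: 0.0
```

```bash
python3 - <<'E'
from h import *
np.set_printoptions(precision=4,suppress=True)
s=arm.read_state();q=s["tool_rot"];print(s["t"],s["tcp_pos"],np.degrees(2*np.arctan2(q[2],q[1])),s["contact_force"])
for n in("wrist",):
    c=arm.camera(n);cv2.imwrite("pics/w5.png",c["pixels"])
    for t,z in(("case",0),("guides",.006),("tray",.006),("cutter_center",.0175)):
        for d in arm.spot_point(t,n)[:1]:
            p=d["pixel"];print(n,t,round(d["score"],2),np.round(p),ray(c,[p[1],p[0]],z)[0])
    for t,z in(("tray",.032),("cutter_center",.025)):
        for d in arm.outline_of(t,n)[:1]:
            cs=max(cv2.findContours(d["mask"].astype(np.uint8),0,2)[0],key=cv2.contourArea)
            w=ray(c,cs[:,0,:],z)[:,:2].astype(np.float32)
            print(n,t,round(d["score"],2),d["box"],cv2.minAreaRect(w*1000))
    im=c["pixels"].copy()
    a=np.radians(51);u=np.array([np.cos(a),np.sin(a)]);v=np.array([-u[1],u[0]]);m=np.array([.570,.358])
    for x,h,z in((-265,70,6),(0,51,40.5)):
        for sg in(1,-1):
            P=np.array([[*(m+xx/1e3*u+sg*h/1e3*v),z/1e3] for xx in((x,0) if x else (0,60))])
            cv2.polylines(im,[proj(c,P).round().astype(int)],False,(0,0,255),1)
    cv2.imwrite("pics/w5o.png",im)
E
```

```text
16.125 [0.4791 0.2431 0.1804] 50.940464476151526 [ 0.335  -0.1618 -0.2127]
wrist case 0.88 [ 23. 314.] [0.5673 0.3596 0.    ]
wrist tray 0.55 [116. 320.] [0.5209 0.2935 0.006 ]
wrist cutter_center 0.66 [116. 319.] [0.5202 0.294  0.0175]
wrist tray 0.74 [268.5, 8.3, 106.9, 208.9] ((518.2907104492188, 291.4484558105469), (171.8045654296875, 85.72761535644531), 51.25852966308594)
wrist cutter_center 0.88 [305.7, 23.9, 23.8, 176.9] ((519.3483276367188, 294.24267578125), (148.79042053222656, 21.096826553344727), 50.96314239501953)
```

View pics/w5o.png

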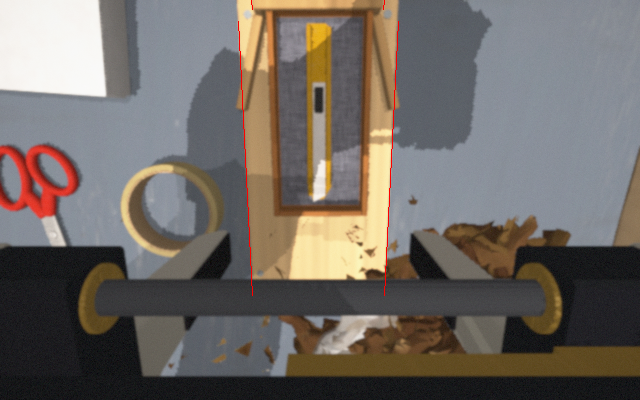

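The drawn case axis (red) lies on the board edges. The tray is now aligned at 51°, about 2 mm right of centre, and the cutter is still flat in it. I'll take a second side grip further back and slide another 48 mm.

Call:
{"op": "step_arm", "data": {"rows": [[3,3,-40,0],[3,3,-90,0],[3,3,-120,0],[3,3,-130,0],[3,3,-136,0],[3,3,-142,0],[3,3,-149,0],[3,3,-149,0]]}}

```text
t: 17.48
tcp_pos: [0.4822, 0.2456, 0.0321]
tool_rot: [-0.0, 0.903, 0.43, 0.0]
contact_force: [-0.4, 1.3, 1.1]
finger_gap: 1.0
grip_force: 0.0
```

Call:
{"op": "step_arm", "data": {"rows": [[0,0,0,0],[0,0,0,0],[0,0,0,0],[0,0,0,0],[1,2,0,0],[4,6,0,0],[8,11,0,0],[13,18,0,0],[18,25,0,0],[23,32,0,0],[27,37,0,0],[29,39,0,0],[29,39,0,0],[29,39,0,0]], "fingers": 80}}

```text
t: 19.23
tcp_pos: [0.5113, 0.2845, 0.0324]
tool_rot: [-0.0, 0.903, 0.43, 0.0]
contact_force: [-0.3, -0.1, 5.5]
finger_gap: 0.925
grip_force: 10.0
```

Call:
{"op": "step_arm", "data": {"rows": [[0,0,0,0],[0,0,0,0],[0,0,20,0],[0,0,50,0],[-12,-15,70,0],[-30,-37,70,0],[-37,-46,70,0],[-37,-46,70,0],[-37,-46,70,0]], "fingers": 93}}

```text
t: 20.35
tcp_pos: [0.4749, 0.2393, 0.1019]
tool_rot: [-0.0, 0.903, 0.43, 0.0]
contact_force: [0.4, 0.1, 0.0]
finger_gap: 1.001
grip_force: 0.0
```

Call:
{"op": "step_arm", "data": {"rows": [[0,0,0,0],[0,0,0,0],[0,0,0,0],[0,0,0,0],[0,0,0,0],[0,0,0,0],[0,0,0,0]], "fingers": 0}}

```text
t: 21.22
tcp_pos: [0.4742, 0.2385, 0.1021]
tool_rot: [-0.0, 0.903, 0.43, 0.0]
contact_force: [-0.4, 0.6, 0.5]
finger_gap: 0.295
grip_force: 0.0
```

```bash
python3 - <<'E'
from h import *
np.set_printoptions(precision=4,suppress=True)
s=arm.read_state();q=s["tool_rot"];print(s["t"],s["tcp_pos"],np.degrees(2*np.arctan2(q[2],q[1])),s["contact_force"],s["finger_gap"])
c=arm.camera("wrist");cv2.imwrite("pics/w6.png",c["pixels"])
for d in arm.outline_of("tray","wrist")[:1]:
    cs=max(cv2.findContours(d["mask"].astype(np.uint8),0,2)[0],key=cv2.contourArea)
    w=ray(c,cs[:,0,:],.032)[:,:2]
    a=np.radians(51);u=np.array([np.cos(a),np.sin(a)]);v=np.array([-u[1],u[0]]);m=np.array([.570,.358])
    print(d["score"],((w-m)@u).min(),((w-m)@u).max(),((w-m)@v).min(),((w-m)@v).max(),(s["tcp_pos"][:2]-m)@np.c_[u,v])
E
```

```text
21.225 [0.4742 0.2385 0.1021] 50.88565435775312 [-0.3766  0.6308  0.4538] 0.2953462802447667
0.91 -0.12207575501507081 -0.021285970501654213 -0.04394417715185108 0.04264960525621096 [-0.1532 -0.0008]
```

View pics/w6.png

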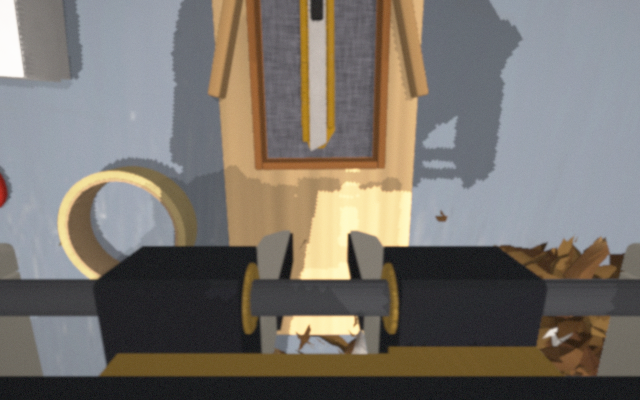

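The tray is centred with its near end at x = −122 mm, and the jaws are about 30 mm behind it. I'll lower behind it and push.

Call:
{"op": "step_arm", "data": {"rows": [[0,0,-30,0],[0,0,-55,0],[0,0,-68,0],[0,0,-74,0],[0,0,-74,0],[3,4,-74,0],[6,8,-74,0],[9,11,-74,0],[13,16,-74,0],[19,23,-74,0],[25,31,-74,0],[32,39,-74,0],[38,47,-74,0],[38,47,-74,0]], "fingers": 20}}

```text
t: 23.08
tcp_pos: [0.5128, 0.2865, 0.028]
tool_rot: [-0.0, 0.903, 0.43, 0.0]
contact_force: [-0.6, -0.2, -0.0]
finger_gap: 0.216
grip_force: 0.0
```

Call:
{"op": "step_arm", "data": {"rows": [[4,5,0,0],[9,11,0,0],[14,17,0,0],[19,23,0,0],[24,29,0,0],[29,35,0,0],[33,41,0,0],[37,46,0,0],[40,50,0,0],[40,50,0,0]]}}

```text
t: 24.32
tcp_pos: [0.5525, 0.336, 0.0281]
tool_rot: [-0.0, 0.903, 0.43, 0.0]
contact_force: [-0.2, -0.5, 0.6]
finger_gap: 0.218
grip_force: 0.0
```

Call:
{"op": "step_arm", "data": {"rows": [[2,3,0,0],[4,5,0,0],[6,7,0,0],[7,9,0,0],[7,9,0,0],[7,9,0,0]]}}

```text
t: 25.08
tcp_pos: [0.5593, 0.3446, 0.0282]
tool_rot: [-0.0, 0.903, 0.43, 0.0]
contact_force: [-1.1, -0.1, -0.1]
finger_gap: 0.217
grip_force: 0.0
```

```bash
python3 - <<'E'
from h import *
np.set_printoptions(precision=4,suppress=True)
s=arm.read_state();a=np.radians(51);u=np.array([np.cos(a),np.sin(a)]);v=np.array([-u[1],u[0]]);m=np.array([.570,.358])
print(s["tcp_pos"],(s["tcp_pos"][:2]-m)@np.c_[u,v],s["contact_force"])
c=arm.camera("wrist");cv2.imwrite("pics/w7.png",cv2.resize(c["pixels"],None,fx=1.25,fy=1.25))
E
```

```text
[0.5593 0.3446 0.0282] [-0.0172 -0.0001] [-1.0534 -0.12   -0.0611]
```

View pics/w7.png

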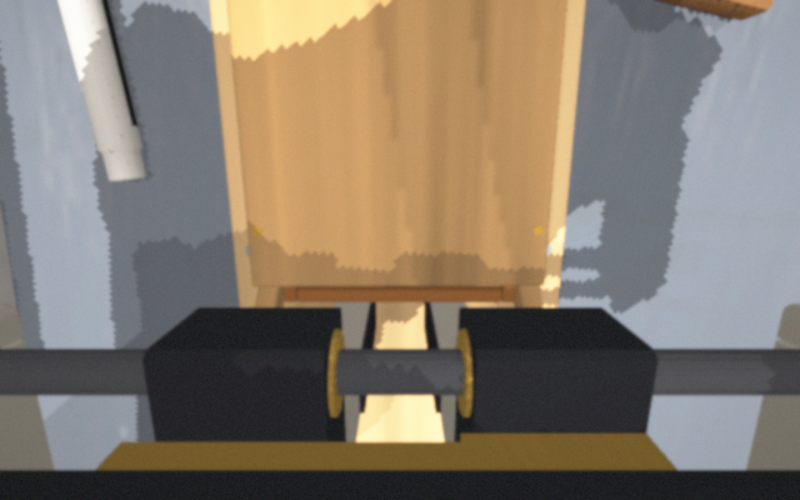

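The tray still stands a few mm out of the mouth (row 293). I'll push the rest in gently.

Call:
{"op": "step_arm", "data": {"rows": [[0.6,0.8,0,0],[1.3,1.6,0,0],[1.9,2.3,0,0],[2.5,3.1,0,0],[2.5,3.1,0,0],[2.5,3.1,0,0]]}}

```text
t: 25.88
tcp_pos: [0.5618, 0.3477, 0.0281]
tool_rot: [-0.0, 0.903, 0.43, 0.0]
contact_force: [-0.2, 0.6, -0.0]
finger_gap: 0.218
grip_force: 0.1
```

Call:
{"op": "step_arm", "data": {"rows": [[0.6,0.8,0,0],[1.3,1.6,0,0],[1.3,1.6,0,0],[1.3,1.6,0,0]]}}

```text
t: 26.38
tcp_pos: [0.5631, 0.3493, 0.0281]
tool_rot: [-0.0, 0.903, 0.43, 0.0]
contact_force: [-0.6, -1.1, 0.0]
finger_gap: 0.216
grip_force: 0.1
```

Call:
{"op": "step_arm", "data": {"rows": [[0.6,0.8,0,0],[1.3,1.6,0,0],[1.3,1.6,0,0],[1.3,1.6,0,0]]}}

```text
t: 26.88
tcp_pos: [0.5644, 0.3509, 0.0281]
tool_rot: [-0.0, 0.903, 0.43, 0.0]
contact_force: [-0.3, -0.2, 0.7]
finger_gap: 0.216
grip_force: 0.1
```

Call:
{"op": "step_arm", "data": {"rows": [[0.6,0.8,0,0],[0.6,0.8,0,0],[1.3,1.6,0,0],[1.3,1.6,0,0]]}}

```text
t: 27.38
tcp_pos: [0.5651, 0.3517, 0.028]
tool_rot: [0.0, 0.903, 0.43, -0.001]
contact_force: [-3.0, -4.0, 2.9]
finger_gap: 0.214
grip_force: 2.2
```

Call:
{"op": "step_arm", "data": {"rows": [[0.6,0.8,0,0],[0.6,0.8,0,0],[0.6,0.8,0,0]]}}

```text
t: 27.75
tcp_pos: [0.5651, 0.3517, 0.0279]
tool_rot: [0.0, 0.903, 0.429, -0.001]
contact_force: [-4.7, -6.0, 3.5]
finger_gap: 0.215
grip_force: 3.6
```

Call:
{"op": "step_arm", "data": {"rows": [[0.6,0.8,0,0],[0.6,0.8,0,0],[0.6,0.8,0,0]]}}

```text
t: 28.12
tcp_pos: [0.5651, 0.3518, 0.0278]
tool_rot: [0.0, 0.903, 0.429, -0.002]
contact_force: [-6.1, -7.9, 5.5]
finger_gap: 0.22
grip_force: 5.0
```

```bash
python3 - <<'E'
from h import *
np.set_printoptions(precision=4,suppress=True)
s=arm.read_state();a=np.radians(51);u=np.array([np.cos(a),np.sin(a)]);v=np.array([-u[1],u[0]]);m=np.array([.570,.358])
print(s["tcp_pos"],(s["tcp_pos"][:2]-m)@np.c_[u,v],s["contact_force"])
c=arm.camera("wrist");cv2.imwrite("pics/w8.png",cv2.resize(c["pixels"][150:330,160:480],None,fx=2.5,fy=2.5))
E
```

```text
[0.5651 0.3518 0.0278] [-0.0079 -0.0001] [-6.0953 -7.9182  5.4951]
```

View pics/w8.png

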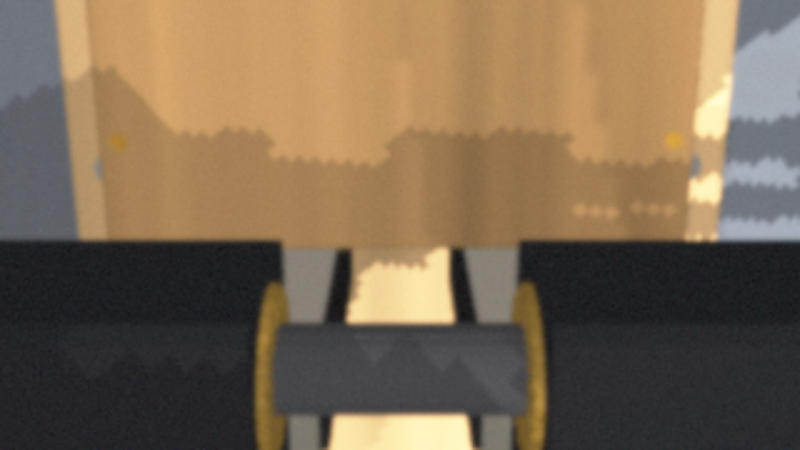

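The tray has hit the end wall. The force is rising at a standstill, and the TCP sits half a pad width from the mouth, so the near end is flush. I'll back off, rise and check once more.

Call:
{"op": "step_arm", "data": {"rows": [[-3,-4,0,0],[-12,-15,0,0],[-30,-38,0,0],[-50,-62,20,0],[-60,-74,70,0],[-60,-74,120,0],[-60,-74,150,0],[-60,-74,150,0],[-60,-74,150,0]]}}

```text
t: 29.3
tcp_pos: [0.5062, 0.2799, 0.1776]
tool_rot: [-0.0, 0.903, 0.43, -0.0]
contact_force: [-0.3, 0.1, -0.5]
finger_gap: 0.215
grip_force: 0.0
```

```bash
python3 - <<'E'
from h import *
s=arm.read_state();print(s["t"],s["tcp_pos"],s["contact_force"])
c=arm.camera("wrist");a=cv2.resize(c["pixels"][0:260,160:480],None,fx=1.5,fy=1.5)
c=arm.camera("scene");b=cv2.resize(c["pixels"][160:300,180:470],(480,232))
cv2.imwrite("pics/fin.png",np.vstack([a[:360],b]))
for t,z in(("masking_center",.0125),("marker_center",.0085)):
    for d in arm.spot_point(t,"scene")[:1]: print(t,ray(c,d["pixel"][::-1],z)[0])
E
```

```text
29.3 [0.50620299 0.27994228 0.17755109] [-0.26086958  0.11766734 -0.49393165]
masking_center [0.34946908 0.32109484 0.0125    ]
marker_center [0.54696462 0.51076882 0.0085    ]
```

View pics/fin.png

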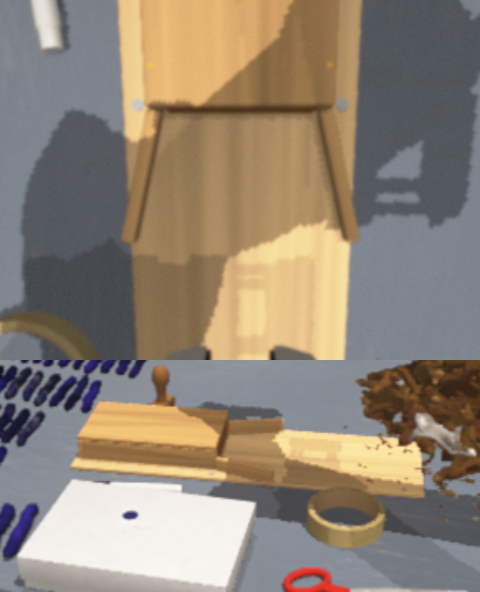

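The tray is fully in and flush at the mouth (row 107). The tape roll and marker haven't moved, within measurement error, and the robot is clear of everything.

```bash
python3 -c "
from workcell import arm
print(arm.close_job())"
```

```text
the job is handed in; nothing more can be done
None
```

The cutter lies flat in the tray, the tray is fully home and flush with the mouth of the case, the tape roll and marker are where they were, and the job was handed in at about 29 s.

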